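Slide the catch tin under the key vise and trap it with the keeper

TASK

Get the filings tin ready for filing the key: slide the round tin along the shelf, without lifting or tipping it, off its ring mark and between the two lane lines, then along the lane under the vise jaw until you feel it press against the spring stop. Then slide the wooden keeper along its rail up behind the tin until it holds the tin snugly against the spring, and leave it so; push gently, never ram, and leave the pencil cup, file and rack tag alone.

Things in the scene. Friction and masses are not known exactly. Their poses are not given: they have to be found in the camera images.
- vise: Small cast-iron vise bolted down, key blank upright in its jaws. Origin: shelf level, on the lane's centre line; -y points out along the lane to its open end, x across it. Base x +-45, y -35 to 65 mm; column y -35 to 25. The jaw beam, 60 wide, overhangs the lane to y -92, underside 90, top 125 mm high; key up to 190 mm at y 0 to 25.
- lane_mid (a point): Point on the shelf on the lane's centre line, 165 mm out from the vise origin (vise y = -165 mm); axes as the vise's. Two thin dark lane lines run along y at x = +-63 mm (vise y -250 to -50): the 100 mm tin belongs centred between them.
- jaw_tip (a point): Underside of the jaw beam's tip, 90 mm up, vise y = -92. Below it a flat spring-stop plate (44 wide, 9 to 43 mm high) faces -y across the lane. Its place differs each time and is not reported: face at rest at vise y -90 to -65 mm. It gives 15 mm at 0.5 N per mm (7.5 N fully in) and springs back. Snug: the stop presses the tin with over 1.5 N (in over 3 mm), the keeper with over 0.5 N.
- tin: The filings tin: round open steel tin, outside diameter 100 mm, 45 mm tall, straight wall 3 mm thick, 0.25 to 0.47 kg, loose; sliding it takes about 1 to 4 N. Origin at the centre of its underside. It starts on its ring mark outside the lane, on the vise's -x side.
- home_mark: Dark ring outline, 114 mm across, drawn flat on the shelf where the tin starts. Origin at its centre.
- keeper: Wooden cross bar on a carriage on an aluminium rail (vise x = 85 mm, 18 high; carriage 42 high). Axes as the vise's. Origin: lane centre line, shelf level, below the bar's +y face, which meets the tin. Bar x -30 to 85, y -14 to 0, z 12 to 40 mm. Slides along y only, from vise y -300 (back) to -145; starts within 20 mm of back. Drags with 7 N and stays where left, holding against the spring.
- keeper_fin (a point): Centre of the back (-y) face of the keeper's upright push fin, 57.5 mm above the shelf: push here towards +y. The fin stands on the bar: 40 mm wide in x, 14 mm thick, top 76 mm high.
- pencil_cup: Tin pencil cup, 74 mm across, 95 mm tall, standing loose left of the vise; leave alone. Origin under its centre.
- file: Steel file with wooden handle, 200 mm long (x, handle to -x), 22 mm wide, 16 mm high, lying loose to the right; leave alone. Origin: middle, underside.
- rack_tag: Wooden key rack tag, 45 x 90 x 8 mm, lying loose to the right, past the file; leave alone. Origin: centre, underside.
There are look-alikes about, which are no part of the job. What is meant by the tin is not green, and is the smaller of those in its own colour.

How it is judged:
By the outcome, as a careful person would: the job done as asked, in the order asked, and still so for the second after the job is handed in, with the robot touching nothing.
It also fails if it takes over 72 s, if anything falls off the work surface, if the arm or the gripper's body presses on something with over 40 N, if the wrist force passes 120 N, or if a joint passes its speed limit or range.

ROBOT

A 6-joint arm with a two-finger parallel gripper is mounted at the origin on the work surface. World frame = base frame: x ahead of the robot, y to its left, z up, the work surface at z = 0. Lengths are in mm, angles in rad, forces in N, time in s.
With the tool pointing down it reaches from about 375 to 925 mm from the base axis. Payload 5.7 kg.
Tool frame: the origin (TCP) lies on the centre line of the jaws, within the pads' length; the fingertips stand 11 mm ahead of it and the grasp point (between the pads) lies 8 mm behind it; y points along the fingers, x is the direction in which the jaws open and shut, and the axes are right-handed (so a half turn about y gives the same grasp; the last joint's range is limited). The gripper opens to 85 mm and grips with 20 to 120 N. Pads are 22 mm wide; open, the fingers measure 114 mm over their backs; the gripper's body (76 mm by 85 mm) begins 54 mm behind the grasp point. The pads swing forward as they close: fully open they stand 13 mm farther back than shut.
Start: joints at [-0.115, 0.359, 1.51, -0, 1.272, -0.115], TCP at [599.971, -0.004, 242.267] pointing down, gripper open.
Joint ranges: [-2.97, 2.97], [-1.01, 2.36], [0.21, 2.38], [-0.96, 4.11], [0.2, 2.71], [-2.98, 2.98]. Speed limits (rad/s): [2.39, 2.39, 3.14, 3.14, 3.14, 3.14].

INTERFACE

Orientations are given as a unit quaternion [x, y, z, w].
In Python, from rig import sense, eyes, r gives the robot as it stands.
- The arm moves only by the tool drive_tool, never from a script. Its argument "moves" is a list of rows, each a list of 2 entries, a list of its own where there are three numbers: the shift along the world's x, y, z in mm, then the turn about the world's z in rad. In form: [[[dx, dy, dz], turn], ...]. A call has 1 to 10 rows; each row is the pose to reach, as a shift and turn from the pose commanded when the call began; what a row does not reach only later rows make up. A row lasts 1/12 s, in which the tool goes at most 41.7 mm and 7.16 degrees, less where a joint would pass 70% of its speed; a pose out of reach is approached as far as the arm can. A call with a gripper value outside its range is refused whole. "claw" is the closure, from 0 (fully open) to 1 (shut), set as the call begins (left out, the last holds). The fingers move at their own pace and stop on an object; "force" is the grip in N (left out, the last holds). Time passes only in rows, so rows that repeat a pose let the fingers close. It gives the time, the measured TCP pose, the force and the opening at its end, in the units of the state.
- sense(): the state, without advancing time (a new reading comes with each control period).
- eyes.get_image(name): name is "scene" or "side" or "wrist"; returns (picture, depth): 420x560x3 uint8, blue, green, red; 420x560 float32, mm along the optical axis (not along the pixel's ray), 0 where there is no reading.
- eyes.camera_info(name): a dict with "vertical_fov" (degrees; the focal length in pixels is half the picture's height over the tangent of half this angle, whatever the lens; pixels are square), "cx", "cy" (the principal point, pixels), "distortion" ([k1, k2, p1, p2, k3] as OpenCV has them; the pictures are not rectified), "T" (4x4, takes a point from camera to world coordinates); the wrist camera has in their place "T_tool_cam" (4x4, takes a point from camera to tool coordinates, whose origin is the TCP and whose axes are the tool frame's). Camera axes: x right, y down, z forward; pixel columns grow to the right and rows downward; lengths in mm; the calibration is good to about 2 mm. A picture is of the moment at which its call begins: read the wrist's pose just before it. camera_info takes no time and is no camera call.
- r.job_done(): hands the job in, once; it reports no verdict.
The state is a dict: "time_s": time; "q": joint angles; "qvel": joint speeds; "joint_efforts": joint torques, N m; "ee_pos": TCP position; "tcp_rot": TCP orientation; "contact_force": force on the tool from outside, world axes, zero at the start; "ft_torque": the same for the moment, N m; "gripper_width": finger opening in mm.
Only numpy, scipy, OpenCV 4.12 (cv2) and the standard library are available. Lean on these libraries where they do the work, as an engineer would, in place of code of your own. Each camera call takes 0.05 s, during which the arm holds its last target. There are 200 camera calls.

## Working session

There is one attempt and no reset: what is moved stays moved. The work goes in short steps, Python scripts to look and compute and a tool call to move; the robot and the scene stay as the last step left them, time stands still between calls to the robot, and variables do not carry over. Pictures are saved under pics/ and viewed, about 8 in all and at most 12, crops included, and the job is handed in when it is done.

Besides the shell and the picture viewer there is one more tool, called after "Call:" as name([rows], argument=value, ...), one row to a line, values as JSON. drive_tool: Moves the arm, as the interface text tells. Its arguments: {"type":"object","properties":{"moves":{"type":"array","items":{"type":"array"}},"claw":{"type":"number"},"force":{"type":"number"}},"required":["moves"]}

```bash
mkdir -p pics; cat > h.py <<'E'
import numpy as np, cv2
from rig import sense, eyes, r
from scipy.spatial.transform import Rotation as R
def K(i):
    f=210/np.tan(np.radians(i["vertical_fov"])/2)
    return np.array([[f,0,i["cx"]],[0,f,i["cy"]],[0,0,1.]]),np.array(i["distortion"],float)
def T(name,s=None):
    i=eyes.camera_info(name)
    if "T" in i: return i,np.array(i["T"])
    s=s or sense(); M=np.eye(4); M[:3,:3]=R.from_quat(s["tcp_rot"]).as_matrix(); M[:3,3]=s["ee_pos"]
    return i,M@np.array(i["T_tool_cam"])
def cast(name,uv,z,s=None):
    i,M=T(name,s); k,d=K(i)
    n=cv2.undistortPoints(np.array(uv,float).reshape(-1,1,2),k,d).reshape(-1,2)
    D=np.c_[n,np.ones(len(n))]@M[:3,:3].T; o=M[:3,3]
    return o+D*((z-o[2])/D[:,2])[:,None]
def proj(name,P,s=None):
    i,M=T(name,s); k,d=K(i); W=np.linalg.inv(M)
    return cv2.projectPoints(np.array(P,float).reshape(-1,1,3),cv2.Rodrigues(W[:3,:3])[0],W[:3,3],k,d)[0].reshape(-1,2)
E
python3 - <<'E'
from h import *
for n in ("scene","side"):
    im,d=eyes.get_image(n); cv2.imwrite(f"pics/{n}0.png",im); np.save(n+"0.npy",d)
    print(n,T(n)[1].round(2).tolist(), eyes.camera_info(n)["vertical_fov"])
print(sense())
E
```

```text
scene [[0.56, 0.64, -0.53, 1402.23], [0.83, -0.44, 0.34, -586.67], [-0.02, -0.63, -0.78, 1364.23], [0.0, 0.0, 0.0, 1.0]] 44.47720970175234
side [[0.87, -0.28, 0.41, -97.54], [-0.5, -0.51, 0.7, -1141.9], [0.01, -0.81, -0.58, 998.49], [0.0, 0.0, 0.0, 1.0]] 46.1658145056861
{'time_s': 0.1, 'q': array([-1.15089600e-01,  3.59434858e-01,  1.51134739e+00, -1.76538294e-05,
        1.27251171e+00, -1.15100054e-01]), 'qvel': array([-4.48909631e-05, -1.47500895e-03, -3.91510384e-03, -1.14833287e-04,
       -1.55056445e-04,  7.31640486e-04]), 'joint_efforts': array([ 5.04615236e-04, -5.28650415e+01, -2.79350227e+01, -1.37166940e-04,
        4.90131526e-03,  3.56782721e-05]), 'ee_pos': array([5.99388516e+02, 6.31163599e-02, 2.41527690e+02]), 'tcp_rot': array([-7.07043373e-01,  5.92673607e-04,  6.03744314e-04,  7.07169678e-01]), 'contact_force': array([-0.30813513, -0.65663461, -0.28148151]), 'ft_torque': array([ 0.04461626, -0.01537471, -0.02681341]), 'gripper_width': 85.63289337515288}
```

View pics/scene0.png

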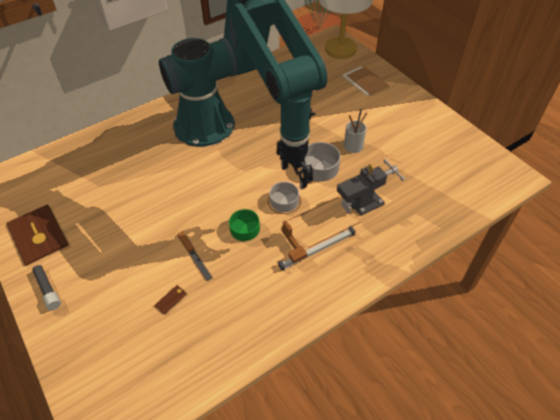

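View pics/side0.png

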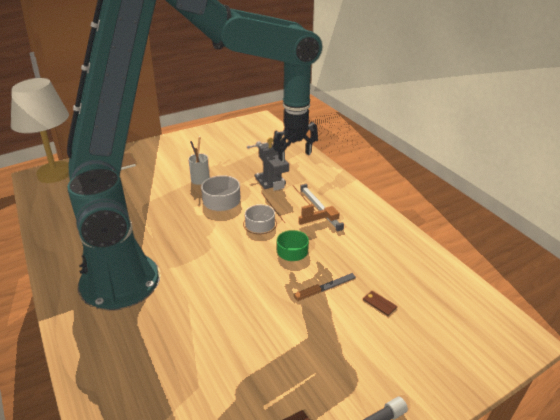

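The scene view shows three round tins: large grey at (320,160), small grey at (284,197) and green at (245,225). The task's tin is the small grey one, since it isn't green and is the smaller grey. I'll confirm that in an enlarged crop.

```bash
python3 - <<'E'
from h import *
a=cv2.imread("pics/scene0.png")[130:280,230:400]; cv2.imwrite("pics/sc_crop.png",cv2.resize(a,None,fx=4,fy=4,interpolation=3))
a=cv2.imread("pics/side0.png")[130:270,190:350]; cv2.imwrite("pics/sd_crop.png",cv2.resize(a,None,fx=4,fy=4,interpolation=3))
print(cast("scene",[(284,190),(320,153),(282,265),(352,232)],[45])[:,:].round())
print(cast("scene",[(282,265),(352,232)],18).round(), cast("side",[(342,228),(303,187)],18).round())
E
```

```text
[[ 485.   45.   45.]
 [ 416.  249.   45.]
 [ 724. -127.   45.]
 [ 749.  122.   45.]]
[[ 710. -118.   18.]
 [ 735.  137.   18.]] [[ 705. -135.   18.]
 [ 722.  137.   18.]]
```

View pics/sc_crop.png

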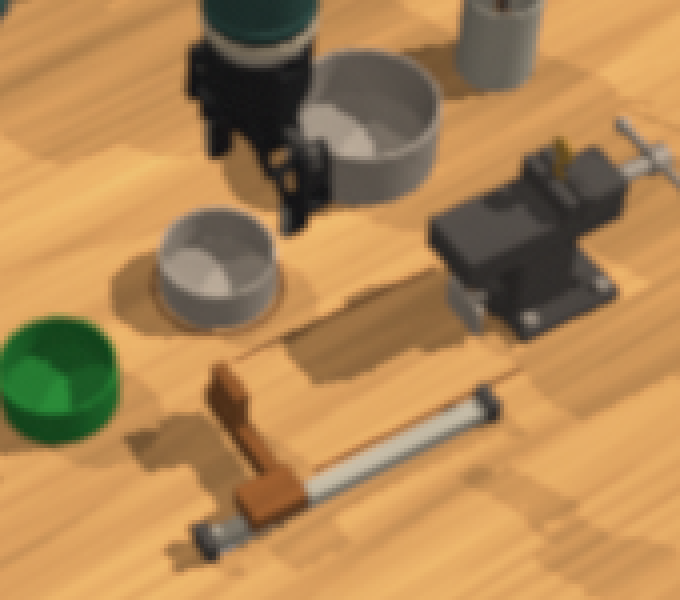

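View pics/sd_crop.png

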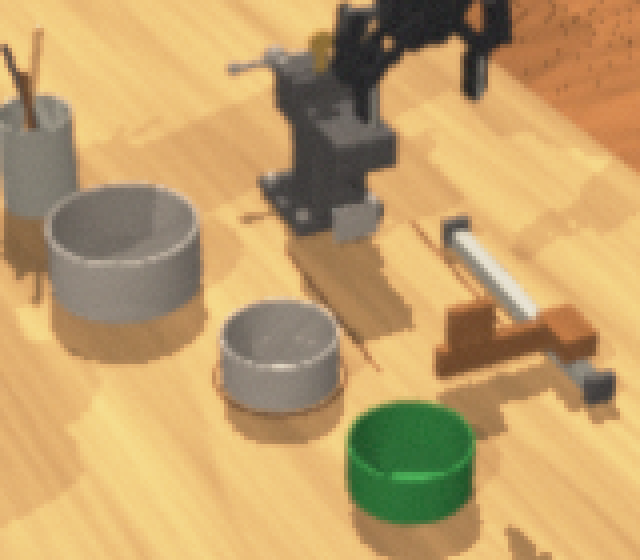

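Crops: the small grey tin (scene crop 217,265; side crop 280,355) sits inside a drawn ring, which confirms it as the right one. Both lane lines, the keeper with its fin, and the stop plate under the jaw are visible. Next I'll compute positions.

```bash
python3 - <<'E'
from h import *
S=lambda l:[(230+u/4,130+v/4) for u,v in l]; D=lambda l:[(190+u/4,130+v/4) for u,v in l]
p=lambda t,a:print(t,a[:,:2].round(1).tolist())
p("line sc L(far,near) R",cast("scene",S([(235,359),(437,268),(312,470),(520,370)]),0))
p("line sd L(far,near) R",cast("side",D([(378,370),(292,245),(412,222),(440,258)]),0))
p("rail sc",cast("scene",S([(212,530),(488,396)]),20)); p("rail sd",cast("side",D([(596,378),(456,226)]),20))
# tin rims
for n,f,box in (("scene",S,(158,277,207,290)),):
    pass
p("tin rim sc L,R,top",cast("scene",S([(158,250),(277,250),(219,208)]),45))
p("tin rim sd L,R,top",cast("side",D([(220,338),(341,338),(281,299)]),45))
p("green sc",cast("scene",S([(0,365),(119,365)]),45)); p("green sd",cast("side",D([(347,450),(475,450)]),45))
p("fin top sc",cast("scene",S([(213,368),(243,388)]),76)); p("fin top sd",cast("side",D([(447,309),(494,302)]),76))
p("bar end bottom back sd, carriage top corners sd",cast("side",D([(437,375)]),12)); p("beam tip sc top",cast("scene",S([(431,220),(470,250)]),125))
p("base corners front sc R, ",cast("scene",S([(528,330),(615,290)]),5))
p("big tin",cast("scene",S([(440,110)]),60))
E
```

```text
line sc L(far,near) R [[568.8, 6.4], [587.5, 204.5], [693.9, -6.6], [711.5, 192.6]]
line sd L(far,near) R [[567.6, 3.5], [593.6, 207.9], [709.9, 187.8], [701.3, 123.1]]
rail sc [[705.1, -110.8], [727.0, 143.4]]
rail sd [[705.3, -116.7], [725.5, 135.7]]
tin rim sc L,R,top [[466.2, -0.8], [523.0, 81.0], [457.1, 67.7]]
tin rim sd L,R,top [[446.1, 53.2], [532.9, 4.6], [515.7, 78.3]]
green sc [[493.9, -171.4], [548.3, -93.0]]
green sd [[466.7, -124.4], [551.8, -172.2]]
fin top sc [[612.6, -45.8], [641.7, -37.7]]
fin top sd [[606.8, -39.7], [645.5, -50.0]]
bar end bottom back sd, carriage top corners sd [[598.9, -40.1]]
beam tip sc top [[620.8, 158.9], [662.5, 164.6]]
base corners front sc R,  [[685.9, 221.9], [694.7, 309.6]]
big tin [[484.8, 283.2]]
```

Call:
drive_tool([
  [[-25,-2,0],0.12],
  [[-50,-4,0],0.24],
  [[-75,-6,0],0.36],
  [[-100,-9,0],0.48],
  [[-108,-9,0],0.6],
  [[-108,-9,0],0.72],
  [[-108,-9,0],0.84],
  [[-108,-9,0],0.96],
  [[-108,-9,0],1.08],
  [[-108,-9,0],1.2],
], claw=0.5)

```text
time_s: 0.93
ee_pos: [491.6, -9.0, 242.0]
tcp_rot: [-0.582, -0.401, 0.401, 0.583]
contact_force: [0.7, 0.2, -0.6]
gripper_width: 42.7
```

Call:
drive_tool([
  [[0,0,0],0.12],
  [[0,0,0],0.24],
  [[0,0,0],0.283],
  [[0,0,0],0.283],
  [[0,0,0],0.283],
  [[0,0,0],0.283],
])

```text
time_s: 1.43
ee_pos: [491.8, -9.0, 242.1]
tcp_rot: [-0.522, -0.477, 0.477, 0.522]
contact_force: [-0.4, -0.5, -0.8]
gripper_width: 42.7
```

```bash
python3 - <<'E'
from h import *
s=sense(); im,d=eyes.get_image("wrist"); cv2.imwrite("pics/w1.png",im); np.save("w1.npy",d)
print(np.array(eyes.camera_info("wrist")["T_tool_cam"]).round(2).tolist())
a,_=eyes.get_image("scene"); cv2.imwrite("pics/scene1.png",a)
print(s["ee_pos"],s["tcp_rot"],s["q"],s["gripper_width"],s["contact_force"])
print("tin rim px",proj("wrist",[(495.4+50*np.cos(t),39.5+50*np.sin(t),45) for t in np.arange(0,6.28,1.57)],s).round())
E
```

```text
[[1.0, 0.0, 0.0, 0.0], [-0.0, -0.31, 0.95, -132.41], [0.0, -0.95, -0.31, 79.95], [0.0, 0.0, 0.0, 1.0]]
[491.80596345  -8.98090439 242.10286412] [-0.52175983 -0.47703608  0.47727931  0.52192693] [-1.58702893e-01  2.03278157e-01  1.73699877e+00 -1.31144765e-04
  1.20171475e+00 -1.64005074e+00] 42.69451922253713 [-0.35563175 -0.53708392 -0.75320192]
tin rim px [[325. 234.]
 [370. 187.]
 [321. 143.]
 [277. 195.]]
```

View pics/w1.png

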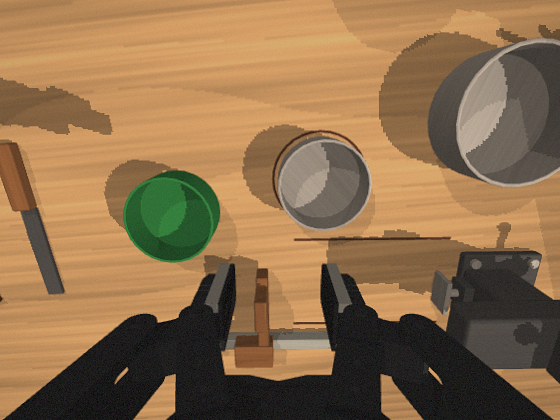

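```bash
python3 - <<'E'
from h import *
s=sense()
p=lambda t,a:print(t,a[:,:2].round(1).tolist())
O=np.array([653,248.5]); vx=np.array([.996,-.088]); vy=np.array([.088,.996])
V=lambda P:((P[:,:2]-O)@np.array([vx,vy]).T).round(1).tolist()
P=cast("wrist",[(277,184),(371,184),(324,138),(324,231)],45,s); p("rim",P); print("centre",P[:,:2].mean(0),P[:2,:2].mean(0),P[2:,:2].mean(0))
L=cast("wrist",[(295,239.5),(450,238),(294,323)],0,s); p("lines",L); print(V(L))
F=cast("wrist",[(257,268),(268,268)],76,s); print("fin",F.round(),V(F))
C=cast("wrist",[(431,290)],43,s); print("stop",V(C)); C=cast("wrist",[(446,368)],125,s); print("beam R tip",V(C))
G=cast("wrist",[(124,218),(220,218)],45,s);print("green",V(G))
B=cast("wrist",[(457,115)],70,s);print("big",V(B))
E
```

```text
rim [[483.8, -9.0], [492.5, 90.6], [440.5, 42.8], [541.5, 38.4]]
centre [489.5906929   40.68516225] [488.16075049  40.76609873] [491.02063531  40.60422577]
lines [[567.5, 6.5], [583.1, 204.7], [693.5, -3.9]]
[[-63.9, -248.6], [-65.7, -49.7], [62.6, -247.8]]
fin [[565. -37.  76.]
 [566. -26.  76.]] [[-62.8, -292.4], [-62.8, -280.9]]
stop [[-16.0, -86.6]]
beam R tip [[23.0, -103.1]]
green [[-107.8, -440.3], [-107.8, -334.1]]
big [[-216.5, -104.9]]
```

Call:
drive_tool([
  [[-4,1,-35],0],
  [[-4,1,-70],0],
  [[-4,1,-105],0],
  [[-4,1,-140],0],
  [[-4,1,-165],0],
  [[-4,1,-180],0],
  [[-4,1,-190],0],
  [[-4,1,-200],0],
  [[-4,1,-207],0],
  [[-4,1,-212],0],
])

```text
time_s: 2.37
ee_pos: [488.4, -8.1, 30.0]
tcp_rot: [0.522, 0.478, -0.477, -0.521]
contact_force: [-0.3, 0.6, -0.1]
gripper_width: 42.5
```

```bash
python3 - <<'E'
from h import *
s=sense(); print(s["ee_pos"],s["contact_force"])
im,d=eyes.get_image("wrist")
a,_=eyes.get_image("side"); a=cv2.resize(a[160:240,220:320],None,fx=4.2,fy=4.2)
cv2.imwrite("pics/w2.png",np.hstack([cv2.resize(im,None,fx=.65,fy=.8)[:336],a]))
E
```

```text
[488.43545164  -8.0811732   30.03859382] [-0.32317046  0.58768476 -0.08128731]
```

View pics/w2.png

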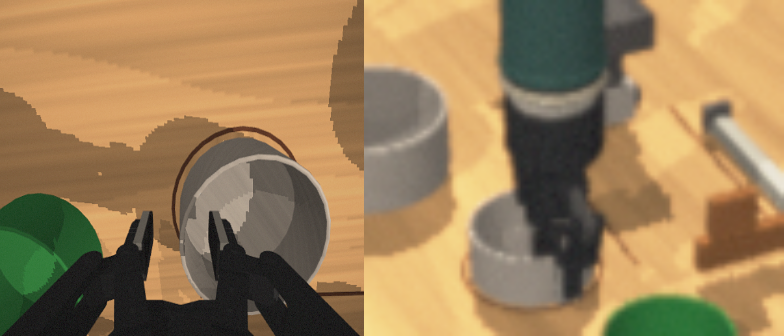

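The left finger is outside the wall and the right finger inside, and both are clear of the green tin. I'll close gently.

Call:
drive_tool([
  [[0,0,0],0],
  [[0,0,0],0],
  [[0,0,0],0],
  [[0,0,0],0],
  [[0,0,0],0],
  [[0,0,0],0],
  [[0,0,0],0],
  [[0,0,0],0],
], claw=1, force=25)

```text
time_s: 3.13
ee_pos: [488.3, -8.0, 30.9]
tcp_rot: [0.522, 0.478, -0.477, -0.521]
contact_force: [-0.8, 0.6, 5.8]
gripper_width: 4.3
```

Call:
drive_tool([
  [[2,1,1],0],
  [[7,3,1],0],
  [[14,6,1],0],
  [[22,9,1],0],
  [[30,12,1],0],
  [[38,15,1],0],
  [[46,18,1],0],
  [[54,20,1],0],
  [[60,22,1],0],
  [[64,23,1],0],
])

```text
time_s: 3.97
ee_pos: [553.2, 15.3, 31.2]
tcp_rot: [0.522, 0.478, -0.477, -0.521]
contact_force: [-0.4, -0.0, -2.9]
gripper_width: 4.4
```

Call:
drive_tool([
  [[4,1,0],0],
  [[12,4,0],0],
  [[21,6,0],0],
  [[30,8,0],0],
  [[40,10,0],0],
  [[50,13,0],0],
  [[60,16,0],0],
  [[70,18,0],0],
  [[77,20,0],0],
  [[81,21,0],0],
])

```text
time_s: 4.8
ee_pos: [634.6, 36.3, 31.3]
tcp_rot: [0.522, 0.478, -0.477, -0.521]
contact_force: [-0.2, -0.4, -2.4]
gripper_width: 4.9
```

```bash
cat >> h.py <<'E'
O=np.array([653,248.5]); vx=np.array([.996,-.088]); vy=np.array([.088,.996])
V=lambda P:((np.atleast_2d(P)[:,:2]-O)@np.array([vx,vy]).T).round(1).tolist()
E
python3 - <<'E'
from h import *
s=sense(); print(s["ee_pos"],V(s["ee_pos"]),s["contact_force"])
im,d=eyes.get_image("wrist"); cv2.imwrite("pics/w3a.png",im)
b,_=eyes.get_image("scene"); cv2.imwrite("pics/sc3.png",b)
a,_=eyes.get_image("side"); cv2.imwrite("pics/sd3.png",a)
cv2.imwrite("pics/w3.png",np.vstack([np.hstack([cv2.resize(b[160:260,270:390],(400,333),interpolation=3),cv2.resize(a[150:250,230:350],(400,333),interpolation=3)]),np.hstack([cv2.resize(im,(356,267)),np.zeros((267,444,3),np.uint8)])]))
E
```

```text
[634.60881041  36.29730785  31.29707278] [[0.4, -213.0]] [-0.17618881 -0.42494944 -2.35757088]
```

View pics/w3.png

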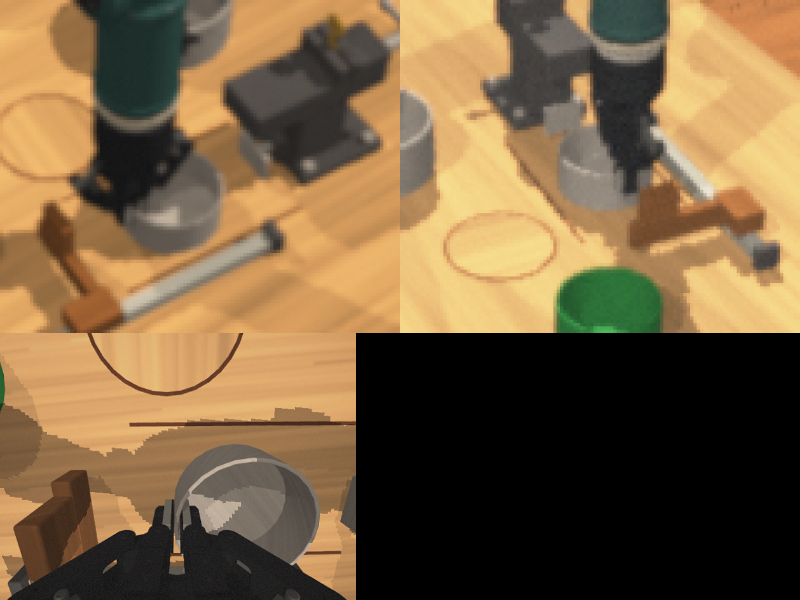

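```bash
python3 - <<'E'
from h import *
from scipy.optimize import least_squares as ls
s=sense()
q=np.array([(204,471),(220,463),(237,459),(262,460),(290,473),(310,494),(320,517),(318,540),(306,562)])
P=cast("wrist",(q-[0,333])/.636,45,s)[:,:2]
for rad in (48.5,50):
    f=ls(lambda c:np.hypot(*(P-c).T)-rad,P.mean(0),loss='soft_l1'); print(rad,f.x,V(f.x),f.fun.round(1))
L=cast("wrist",(np.array([(131,424.5),(340,423),(310,552.5),(338,552)])-[0,333])/.636,0,s); print("lines",V(L))
K_=cast("wrist",(np.array([(344,500)])-[0,333])/.636,30,s); print("stop",V(K_))
E
```

```text
48.5 [637.64696563  84.50596324] [[-0.9, -164.7]] [ 3.1  2.4  1.4 -0.5 -3.  -2.8  0.9  4.2  7.3]
50 [639.04083855  83.40981577] [[0.6, -165.7]] [ 2.2  1.9  1.1 -0.4 -2.8 -2.6  0.6  3.4  5.8]
lines [[-65.8, -249.7], [-67.5, -81.8], [59.0, -79.8], [58.8, -51.2]]
stop [[-14.0, -88.6]]
```

Call:
drive_tool([
  [[-1,1,-0.7],0],
  [[-1,4,-0.7],0],
  [[-1,8,-0.7],0],
  [[-1,12,-0.7],0],
  [[-0.5,15,-0.7],0],
  [[-0.5,17,-0.7],0],
  [[-0.3,19,-0.7],0],
  [[-0.2,20,-0.7],0],
  [[-0.2,20,-0.7],0],
  [[-0.2,20,-0.7],0],
])

```text
time_s: 5.78
ee_pos: [633.0, 56.2, 31.0]
tcp_rot: [0.522, 0.478, -0.477, -0.521]
contact_force: [-1.6, -2.8, 4.9]
gripper_width: 4.5
```

Call:
drive_tool([
  [[0.1,1,0],0],
  [[0.2,2,0],0],
  [[0.3,3,0],0],
  [[0.4,4,0],0],
  [[0.4,4,0],0],
  [[0.4,4,0],0],
])

```text
time_s: 6.28
ee_pos: [633.5, 59.9, 31.0]
tcp_rot: [0.522, 0.478, -0.478, -0.521]
contact_force: [-0.7, -4.2, 5.4]
gripper_width: 4.6
```

Call:
drive_tool([
  [[0.1,1,0],0],
  [[0.2,2,0],0],
  [[0.3,3,0],0],
  [[0.4,4,0],0],
  [[0.4,4,0],0],
  [[0.4,4,0],0],
])

```text
time_s: 6.78
ee_pos: [633.9, 63.9, 30.9]
tcp_rot: [0.522, 0.478, -0.477, -0.521]
contact_force: [-0.7, -4.1, 4.9]
gripper_width: 4.8
```

Call:
drive_tool([
  [[0.1,1,0],0],
  [[0.2,2,0],0],
  [[0.3,3,0],0],
  [[0.4,4,0],0],
  [[0.4,4,0],0],
  [[0.4,4,0],0],
])

```text
time_s: 7.28
ee_pos: [634.3, 67.9, 31.0]
tcp_rot: [0.522, 0.478, -0.477, -0.521]
contact_force: [-0.5, -4.7, 5.1]
gripper_width: 4.5
```

Call:
drive_tool([
  [[0.1,1,0.4],0],
  [[0.2,2,0.4],0],
  [[0.3,3,0.4],0],
  [[0.4,4,0.4],0],
  [[0.4,4,0.4],0],
  [[0.4,4,0.4],0],
])

```text
time_s: 7.78
ee_pos: [634.4, 72.3, 31.0]
tcp_rot: [-0.521, -0.478, 0.478, 0.521]
contact_force: [-0.3, -1.6, 2.5]
gripper_width: 4.2
```

Call:
drive_tool([
  [[0.1,1,0],0],
  [[0.2,2,0],0],
  [[0.3,3,0],0],
  [[0.3,3,0],0],
  [[0.3,3,0],0],
])

```text
time_s: 8.2
ee_pos: [634.7, 75.2, 31.0]
tcp_rot: [-0.521, -0.478, 0.478, 0.521]
contact_force: [-0.3, -2.4, 3.2]
gripper_width: 5.0
```

```bash
python3 - <<'E'
from h import *
s=sense(); print(s["ee_pos"],V(s["ee_pos"]),s["contact_force"])
im,d=eyes.get_image("wrist"); cv2.imwrite("pics/w4a.png",im)
b,_=eyes.get_image("scene"); a,_=eyes.get_image("side")
cv2.imwrite("pics/w4.png",np.vstack([np.hstack([cv2.resize(b[160:240,290:386],(400,333),interpolation=3),cv2.resize(a[150:230,240:336],(400,333),interpolation=3)]),np.hstack([cv2.resize(im,(356,267)),cv2.resize(im[170:390,270:560],(352,267))  ,np.zeros((267,92,3),np.uint8)])]))
E
```

```text
[634.67077128  75.20874012  30.98789477] [[-3.0, -174.2]] [-0.28702293 -2.38691365  3.15533872]
```

View pics/w4.png

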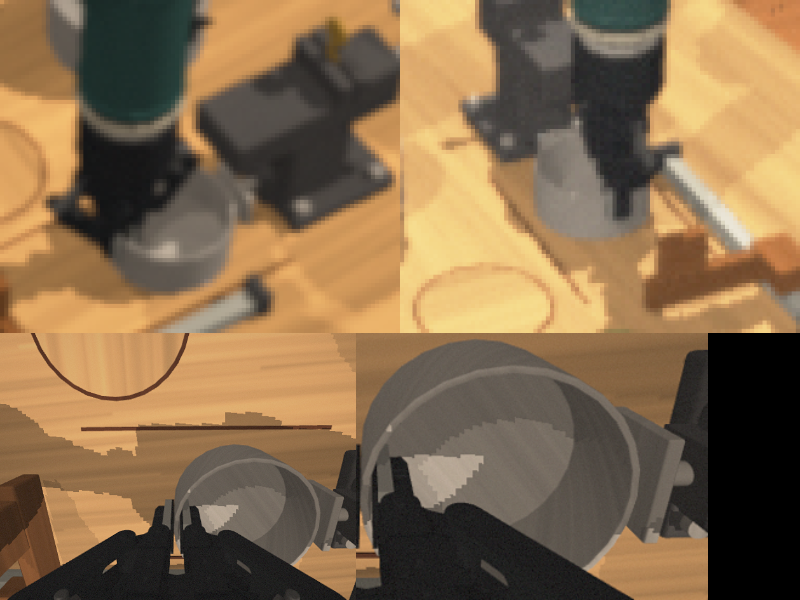

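The tin is centred in the lane with its front wall about at the stop plate (wrist crop 640,470). I'll creep on and watch for the force to rise.

Call:
drive_tool([
  [[0.1,1,0],0],
  [[0.2,2,0],0],
  [[0.3,3,0],0],
  [[0.3,3,0],0],
  [[0.3,3,0],0],
])

```text
time_s: 8.77
ee_pos: [635.0, 78.2, 31.0]
tcp_rot: [-0.521, -0.478, 0.478, 0.521]
contact_force: [-0.9, -3.0, 2.3]
gripper_width: 4.6
```

Call:
drive_tool([
  [[0.1,1,0],0],
  [[0.2,2,0],0],
  [[0.3,3,0],0],
  [[0.3,3,0],0],
  [[0.3,3,0],0],
])

```text
time_s: 9.18
ee_pos: [635.3, 81.2, 31.0]
tcp_rot: [-0.521, -0.478, 0.478, 0.521]
contact_force: [-1.0, -3.0, 1.9]
gripper_width: 4.5
```

Call:
drive_tool([
  [[0.1,1,0],0],
  [[0.2,2,0],0],
  [[0.3,3,0],0],
  [[0.3,3,0],0],
  [[0.3,3,0],0],
])

```text
time_s: 9.6
ee_pos: [635.6, 84.1, 31.0]
tcp_rot: [0.521, 0.478, -0.478, -0.521]
contact_force: [-1.0, -3.4, 2.7]
gripper_width: 4.4
```

Call:
drive_tool([
  [[0.1,1,0],0],
  [[0.2,2,0],0],
  [[0.3,3,0],0],
  [[0.3,3,0],0],
  [[0.3,3,0],0],
])

```text
time_s: 10.02
ee_pos: [635.8, 86.9, 31.0]
tcp_rot: [0.522, 0.477, -0.478, -0.521]
contact_force: [-0.9, -4.8, 2.1]
gripper_width: 4.6
```

Call:
drive_tool([
  [[0.1,1,0],0],
  [[0.2,2,0],0],
  [[0.3,3,0],0],
  [[0.3,3,0],0],
  [[0.3,3,0],0],
])

```text
time_s: 10.43
ee_pos: [636.0, 89.6, 30.9]
tcp_rot: [0.522, 0.477, -0.478, -0.521]
contact_force: [-1.6, -5.9, 3.9]
gripper_width: 4.6
```

```bash
python3 - <<'E'
from h import *
s=sense(); print(s["ee_pos"],V(s["ee_pos"]),s["contact_force"])
im,d=eyes.get_image("wrist"); cv2.imwrite("pics/w5.png",cv2.resize(im[190:390,280:560],(784,560)))
cv2.imwrite("pics/w5a.png",im)
E
```

```text
[636.02214886  89.59690104  30.93831554] [[-2.9, -159.8]] [-1.61122401 -5.85817907  3.93106482]
```

View pics/w5.png

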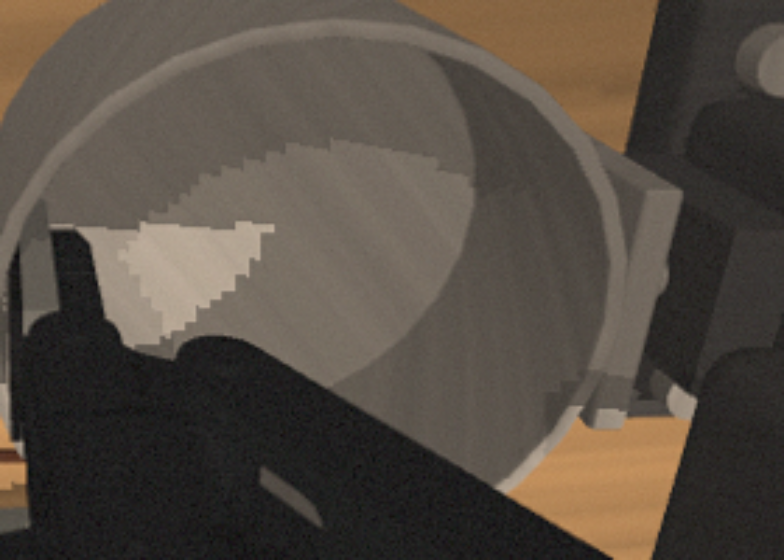

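Contact is felt: the y force rose from 3 to 5.9 N over the last 6 mm, and the picture shows the rim on the plate. I'll release and lift straight out.

Call:
drive_tool([
  [[0,0,0],0],
  [[0,0,0],0],
  [[0,0,0],0],
  [[0,0,0],0],
  [[0,0,0],0],
], claw=0.75)

```text
time_s: 10.9
ee_pos: [636.1, 90.4, 30.8]
tcp_rot: [-0.521, -0.478, 0.478, 0.522]
contact_force: [-0.2, 0.9, 0.1]
gripper_width: 21.3
```

Call:
drive_tool([
  [[0,0,4],0],
  [[0,0,12],0],
  [[0,0,24],0],
  [[0,0,40],0],
  [[0,-10,60],0],
  [[-2,-30,80],0],
  [[-4,-55,95],0],
  [[-6,-85,100],0],
  [[-8,-110,100],0],
  [[-9,-120,100],0],
])

```text
time_s: 11.73
ee_pos: [628.0, -33.2, 133.3]
tcp_rot: [0.523, 0.478, -0.477, -0.521]
contact_force: [-0.4, -0.2, -0.3]
gripper_width: 21.5
```

```bash
python3 - <<'E'
from h import *
s=sense(); print(s["ee_pos"],V(s["ee_pos"]),s["contact_force"],s["gripper_width"])
im,d=eyes.get_image("wrist"); cv2.imwrite("pics/w6a.png",im)
b,_=eyes.get_image("scene"); a,_=eyes.get_image("side")
cv2.imwrite("pics/w6.png",np.vstack([np.hstack([cv2.resize(b[160:240,290:386],(400,333),interpolation=3),cv2.resize(a[150:230,260:356],(400,333),interpolation=3)]),np.hstack([cv2.resize(im,(356,267)),cv2.resize(im[170:390,270:560],(352,267))  ,np.zeros((267,92,3),np.uint8)])]))
E
```

```text
[627.96769846 -33.17873022 133.34091104] [[-0.1, -282.8]] [-0.39361952 -0.24950459 -0.30052905] 21.4889276690493
```

View pics/w6.png

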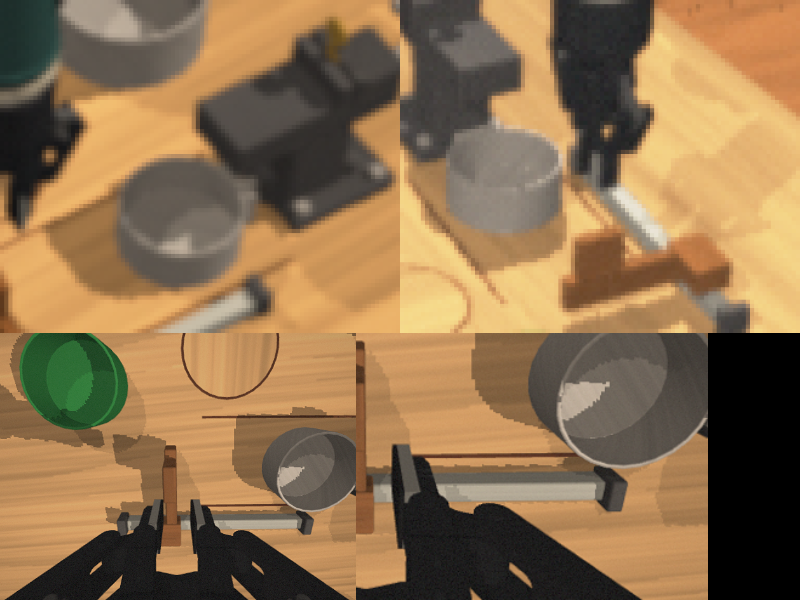

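```bash
python3 - <<'E'
from h import *
s=sense()
for z,pts in ((76,[(165,447),(177,447),(164,468),(177,468)]),(40,[(164,480),(177,480)])):
    print(z,V(cast("wrist",(np.array(pts)-[0,333])/.636,z,s)))
im=cv2.imread("pics/w6a.png"); print(im[160:300:10,268].tolist())
print("tin",V(cast("wrist",(np.array([(262,465),(277,500),(310,511)])-[0,333])/.636,45,s)))
E
```

```text
76 [[-43.0, -290.8], [-43.0, -279.4], [-22.1, -292.1], [-22.1, -279.4]]
40 [[4.2, -294.8], [4.2, -279.3]]
[[102, 157, 212], [97, 153, 206], [32, 52, 79], [55, 93, 145], [35, 55, 81], [35, 54, 77], [53, 84, 133], [49, 83, 132], [51, 86, 134], [53, 84, 134], [55, 89, 138], [53, 87, 140], [51, 86, 136], [53, 90, 136]]
tin [[-15.8, -182.4], [28.4, -158.3], [43.7, -114.6]]
```

Call:
drive_tool([
  [[-2,-20,0],0],
  [[-4,-45,0],0],
  [[-5.4,-58,0],0],
  [[-5.4,-62,0],0],
  [[-5.4,-62,-20],0],
  [[-5.4,-62,-40],0],
  [[-5.4,-62,-55],0],
  [[-5.4,-62,-67],0],
  [[-5.4,-62,-72],0],
  [[-5.4,-62,-72],0],
], claw=1)

```text
time_s: 12.72
ee_pos: [621.0, -90.9, 57.6]
tcp_rot: [-0.521, -0.477, 0.478, 0.522]
contact_force: [-0.2, -0.2, 0.5]
gripper_width: 0.2
```

Call:
drive_tool([
  [[0.4,5,0],0],
  [[0.9,10,0],0],
  [[1.3,15,0],0],
  [[1.6,18,0],0],
  [[1.9,21,0],0],
  [[2,23,0],0],
  [[2.2,25,0],0],
  [[2.2,25,0],0],
])

```text
time_s: 13.38
ee_pos: [624.0, -66.6, 59.1]
tcp_rot: [0.521, 0.478, -0.478, -0.521]
contact_force: [-0.2, 0.1, 1.2]
gripper_width: -0.0
```

Call:
drive_tool([
  [[0.2,2,0],0],
  [[0.3,4,0],0],
  [[0.5,6,0],0],
  [[0.7,8,0],0],
  [[0.9,10,0],0],
  [[0.9,10,0],0],
])

```text
time_s: 13.88
ee_pos: [624.7, -58.1, 58.9]
tcp_rot: [0.522, 0.477, -0.478, -0.521]
contact_force: [-1.5, -5.3, 0.0]
gripper_width: 0.3
```

Call:
drive_tool([
  [[0.2,3,0],0],
  [[0.6,7,0],0],
  [[1,12,0],0],
  [[1.5,17,0],0],
  [[2,22,0],0],
  [[2.4,27,0],0],
  [[2.8,32,0],0],
  [[3.3,37,0],0],
  [[3.6,41,0],0],
  [[3.8,43,0],0],
])

```text
time_s: 14.72
ee_pos: [628.1, -15.1, 58.9]
tcp_rot: [0.522, 0.477, -0.479, -0.521]
contact_force: [-1.5, -6.7, 1.5]
gripper_width: -0.2
```

Call:
drive_tool([
  [[0.2,3,0],0],
  [[0.6,7,0],0],
  [[1,12,0],0],
  [[1.5,17,0],0],
  [[2,22,0],0],
  [[2.4,27,0],0],
  [[2.8,32,0],0],
  [[3.3,37,0],0],
  [[3.6,41,0],0],
  [[3.8,43,0],0],
])

```text
time_s: 15.55
ee_pos: [631.5, 27.9, 58.9]
tcp_rot: [0.521, 0.477, -0.479, -0.521]
contact_force: [-3.0, -7.3, 2.2]
gripper_width: -0.0
```

Call:
drive_tool([
  [[0.2,2,0],0],
  [[0.4,4,0],0],
  [[0.6,7,0],0],
  [[0.8,9,0],0],
  [[0.9,11,0],0],
  [[1.1,12,0],0],
  [[1.1,12,0],0],
])

```text
time_s: 16.13
ee_pos: [632.5, 39.8, 58.9]
tcp_rot: [0.521, 0.477, -0.479, -0.521]
contact_force: [-2.5, -5.3, 2.7]
gripper_width: 0.0
```

Call:
drive_tool([
  [[0.2,2,0],0],
  [[0.3,4,0],0],
  [[0.5,6,0],0],
  [[0.7,8,0],0],
  [[0.9,10,0],0],
])

```text
time_s: 16.55
ee_pos: [633.2, 49.5, 58.9]
tcp_rot: [0.521, 0.476, -0.479, -0.521]
contact_force: [-3.4, -6.5, 2.7]
gripper_width: 0.3
```

Call:
drive_tool([
  [[0.1,1.5,0],0],
  [[0.2,3,0],0],
  [[0.4,4.5,0],0],
  [[0.5,6,0],0],
])

```text
time_s: 16.88
ee_pos: [633.6, 55.2, 58.9]
tcp_rot: [0.521, 0.476, -0.479, -0.521]
contact_force: [-3.6, -10.3, 3.9]
gripper_width: -0.3
```

Call:
drive_tool([
  [[0.1,1,0],0],
  [[0.2,2,0],0],
  [[0.3,3,0],0],
])

```text
time_s: 17.13
ee_pos: [633.8, 57.4, 58.9]
tcp_rot: [0.522, 0.476, -0.48, -0.521]
contact_force: [-3.4, -12.3, 4.0]
gripper_width: 0.4
```

Call:
drive_tool([
  [[0.1,1,0],0],
  [[0.2,2,0],0],
  [[0.3,3,0],0],
])

```text
time_s: 17.38
ee_pos: [634.1, 60.0, 58.9]
tcp_rot: [0.522, 0.476, -0.48, -0.521]
contact_force: [-4.2, -12.5, 4.0]
gripper_width: 0.1
```

Call:
drive_tool([
  [[0.1,1,0],0],
  [[0.2,2,0],0],
  [[0.2,2,0],0],
])

```text
time_s: 17.63
ee_pos: [634.2, 61.9, 58.9]
tcp_rot: [0.522, 0.476, -0.48, -0.521]
contact_force: [-4.0, -12.6, 3.8]
gripper_width: 0.1
```

Call:
drive_tool([
  [[0.1,1,0],0],
  [[0.2,2,0],0],
  [[0.3,3,0],0],
])

```text
time_s: 17.88
ee_pos: [634.4, 64.4, 58.9]
tcp_rot: [0.522, 0.476, -0.48, -0.521]
contact_force: [-4.1, -14.5, 4.2]
gripper_width: 0.0
```

```bash
python3 - <<'E'
from h import *
s=sense(); print(s["ee_pos"],V(s["ee_pos"]),s["contact_force"])
im,d=eyes.get_image("wrist"); cv2.imwrite("pics/w7a.png",im)
b,_=eyes.get_image("scene"); a,_=eyes.get_image("side")
cv2.imwrite("pics/w7.png",np.vstack([np.hstack([cv2.resize(b[170:250,290:386],(400,333),interpolation=3),cv2.resize(a[150:230,250:346],(400,333),interpolation=3)]),np.hstack([cv2.resize(im,(356,267)),cv2.resize(im[170:390,240:530],(352,267))  ,np.zeros((267,92,3),np.uint8)])]))
E
```

```text
[634.41786619  64.40026554  58.93599088] [[-2.3, -185.0]] [ -4.14304612 -14.45372262   4.18711774]
```

View pics/w7.png

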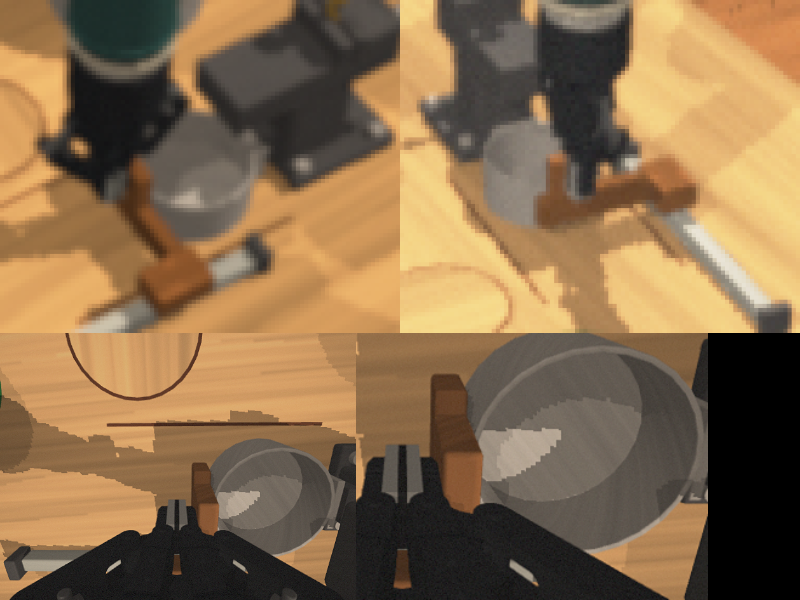

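The bar is against the tin and the tin against the stop. Push force is 14.8 N: about 7 N keeper drag, 2–3 N tin friction and about 5 N spring. I'll back off now.

Call:
drive_tool([
  [[-0.2,-2,0],0],
  [[-0.6,-6,0],0],
  [[-1,-12,0],0],
  [[-2,-24,0],0],
  [[-3,-36,10],0],
  [[-4,-50,40],0],
  [[-5,-60,80],0],
  [[-5,-70,110],0],
  [[-5,-75,120],0],
  [[-5,-75,120],0],
])

```text
time_s: 18.87
ee_pos: [633.7, -9.3, 183.4]
tcp_rot: [0.524, 0.479, -0.475, -0.52]
contact_force: [0.7, 0.3, 0.1]
gripper_width: 0.0
```

```bash
python3 - <<'E'
from h import *
s=sense(); print(s["time_s"],s["ee_pos"],V(s["ee_pos"]),s["contact_force"])
im,d=eyes.get_image("wrist"); cv2.imwrite("pics/w8a.png",im)
b,_=eyes.get_image("scene"); a,_=eyes.get_image("side")
cv2.imwrite("pics/w8.png",np.vstack([np.hstack([cv2.resize(b[170:250,290:386],(400,333),interpolation=3),cv2.resize(a[150:230,250:346],(400,333),interpolation=3)]),np.hstack([cv2.resize(im,(356,267)),cv2.resize(im[150:350,290:560],(360,267))  ,np.zeros((267,84,3),np.uint8)])]))
E
```

```text
18.8667 [633.65173197  -9.27461154 183.37133567] [[3.4, -258.4]] [0.65183685 0.29755159 0.09394274]
```

View pics/w8.png

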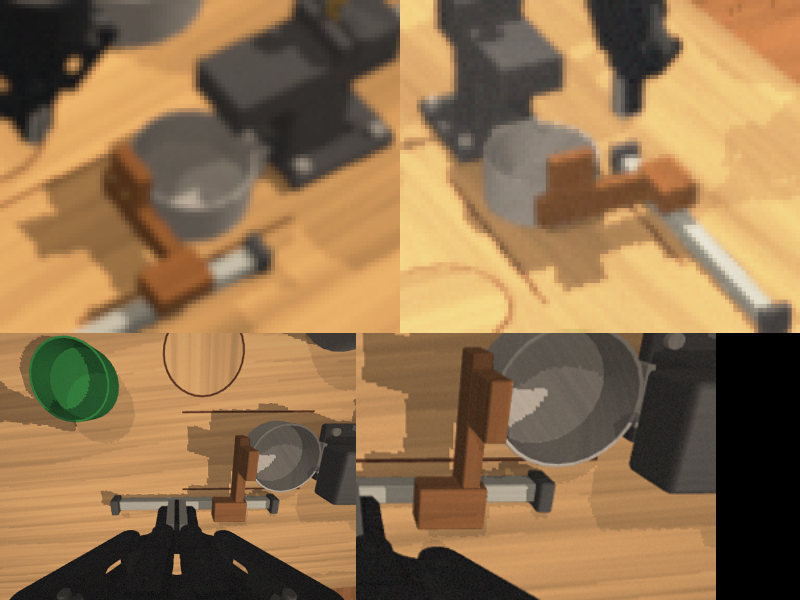

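```bash
python3 -c "
from h import *
print(r.job_done(), sense()['time_s'])"
```

```text
the job is handed in; nothing more can be done
the job is handed in; nothing more can be done
```

I slid the small grey tin off its ring mark into the lane and along under the vise jaw until it pressed the spring stop. I then pushed the keeper's fin until the bar held the tin against the spring, backed the arm off and handed the job in at about 19 s of the 72 s allowed.

- **Feeling the stop:** I gripped the tin by its back wall. The sliding force rose from about 3 to 5.9 N over the last 6 mm, and the wrist picture showed the rim on the stop plate.
- **Keeper:** the push rose from about 7 N free to 14.8 N. I take that as roughly 5 N of spring, with the stop about 10 mm in. That is an estimate from force and tool position; I did not measure it directly.
- **Last pictures:** with the arm clear, the tin stood upright between the lane lines, touching the bar and at the stop plate. I saw no sign that anything else had moved, though I did not recheck the pencil cup, file and rack tag separately.
- **Disagreements:**
  - The wrist camera put the lane centre 2–4 mm to the -x side of where the fixed cameras did, so I slid the tin about 3 mm that way.
  - My early picture estimates of the stop position (vise y about -87) were some 20 mm short, so I relied on force instead.
- **Contact forces on the tin:** while it was gripped, the vertical force on the gripper ranged from about 5.8 N pressing down to 2.9 N of upward pull. I saw no lifting or tipping.

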